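# Loosen the left-hand nut of the polishing disc

### The arm

A 7-joint arm with a two-finger parallel gripper is mounted at the origin on a cart in front of the work surface, level with it; the furniture and walls round the work are solid. World frame = base frame: x ahead of the robot, y to its left, z up, the work surface at z = 0. Lengths are in m, angles in rad, forces in N, time in s.
With the tool pointing down it reaches from about 0.425 to 0.925 m from the base axis. Payload 6.8 kg.
Tool frame: the origin (TCP) lies midway between the tips of the shut fingers; the grasp point (between the pads) lies 19 mm behind it; z points along the fingers, y is the direction in which the jaws open and shut (so a half turn about z gives the same grasp; the last joint's range is limited). The gripper opens to 85 mm and grips with 20 to 120 N. Pads are 22 mm wide; open, the fingers measure 114 mm over their backs; the gripper's body (76 mm by 85 mm) begins 54 mm behind the grasp point. The pads swing forward as they close: fully open they stand 13 mm farther back than shut.
Start: joints at [1.004, 0.477, 0.022, 1.555, -0.011, 1.109, -0.083], TCP at [0.299, -0.605, 0.231] pointing down, gripper open.
Joint ranges: [-2.96, 2.96], [-0.34, 2.1], [-1.41, 1.46], [0.24, 2.44], [-1.37, 4.51], [0.17, 1.92], [-2.96, 2.96]. Speed limits (rad/s): [2.39, 2.39, 3.14, 3.14, 3.14, 3.14, 3.14].

### API

Orientations are given as a unit quaternion [w, x, y, z].
In Python, from station import bot gives the robot as it stands.
- The arm moves only by the shell command python3 -m jog 'ROWS' [FORCE]. ROWS is JSON, a list of rows, each a list of 3 entries, a list of its own where there are three numbers: the shift along the tool's x, y, z in mm, then the turn, a rotation vector about the tool's x, y, z in degrees, then the closure, from -1 (fully open) to 1 (shut). A call has 1 to 12 rows; each row shifts and turns the commanded pose from where the row before left it, along the tool's axes as they then stand; what a row does not reach is not made up. A row lasts 1/8 s, in which the tool goes at most 62.5 mm and 10.7 degrees, less where a joint would pass 70% of its speed; a pose out of reach is approached as far as the arm can. A call is refused whole if a number of a shift passes 62.5 or a number of a turn 10.7, either way. A call with a gripper value outside its range is refused whole. The fingers move at their own pace and stop on an object; FORCE is the grip in N (left out, the last holds). Time passes only in rows, so rows that do not move let the fingers close. It gives the time, the measured TCP pose, the force and the opening at its end, in the units of the state.
- bot.get_obs(): the state, without advancing time (a new reading comes with each control period).
- bot.read_camera(name): name is "side" or "top" or "wrist"; returns (picture, depth): 420x560x3 uint8, red, green, blue; 420x560 float32, m along the optical axis (not along the pixel's ray), 0 where there is no reading.
- bot.camera_info(name): a dict with "fx", "fy", "cx", "cy" (pixels), "world_from_camera" (4x4, takes a point from camera to world coordinates); the wrist camera has in their place "mount" (4x4, takes a point from camera to tool coordinates, whose origin is the TCP and whose axes are the flange's). Camera axes: x right, y up, looking along -z (the intrinsics and any distortion apply to the point x, -y, -z); pixel columns grow to the right and rows downward; lengths in m; the calibration is good to about 2 mm. A picture is of the moment at which its call begins: read the wrist's pose just before it. camera_info takes no time and is no camera call.
- bot.hand_in(): hands the job in, once; it reports no verdict.
Trained networks look in the newest picture that a camera, given by its name, has taken for a name from the list of things; names that differ only in an ending like _2 or _b are one class to them, and where a whole thing is asked for, a point or a joint stands for the part that bears it (a point fixed in the world has none). Each returns a list of dicts, best first, with "score" (0 to 1); they miss things now and then, are a little off and sometimes report something else, mostly with a low value. They report only what shows in the picture. A call takes as long as a camera call.
- bot.find_in(camera, thing): "xy" ([column, row] as shares, 0 to 1, of the picture: columns of its width, rows of its height, amid what is visible of it).
- bot.cut_out(camera, thing): "pixels" (420x560 bool, what is visible of it) and "xy" ([column, row] as shares, 0 to 1, of the picture: columns of its width, rows of its height, amid what is visible of it).
- bot.landmark_of(camera, thing): "xy" ([column, row] as shares, 0 to 1, of the picture: columns of its width, rows of its height: a listed point, or the origin of a listed thing).
The state is a dict: "t": time; "q": joint angles; "joint_vel": joint speeds; "joint_torque": joint torques, N m; "eef_pos": TCP position; "tool_rot": TCP orientation; "contact_force": force on the tool from outside, world axes, zero at the start; "torque": the same for the moment, N m; "gripper_width": opening from 0.0 (shut) to 1.0 (fully open).
Only numpy, scipy, OpenCV 4.12 (cv2) and the standard library are available. Lean on these libraries where they do the work, as an engineer would, in place of code of your own. Each camera call takes 0.05 s, during which the arm holds its last target.

### The job

The worn disc on the spindle with the larger polishing disc is due for a change: loosen its T-bar nut by about a quarter turn. That nut has a left-hand thread, so take care not to tighten it. Leave the nut on the smaller disc as it is, and let go when you are done.

Things in the scene. Friction and masses are not known exactly. Their poses are not given: they have to be found in the camera images.
- large_nut (a joint): Angle (rad) of the T-bar nut on the LARGER disc. Left-hand thread: the value grows as the nut turns clockwise seen from above, which loosens it and raises it 6 mm per turn; a falling value tightens it. Starts snug, at 0 to 0.15; stops at -0.45 and 2.8. About 0.08 N m of friction, stays where it is left; the disc does not turn.
- large_grip (a point): Centre of the steel bar of the nut on the larger disc (116 mm, grey; housing fixed, 90 mm square on a 110 mm foot), on the turning axis, 77 mm above the bench. Bar 64 mm long (x), 14 thick (y), 24 high (z, up); turns with the nut. Below it a neck 15 mm across, 15 high, free space round it down to a 28 mm washer (top 50 mm above the bench) and the disc (top 48 mm).
- small_nut (a joint): Angle (rad) of the identical T-bar nut on the spindle with the SMALLER disc (68 mm across, same housing), positive clockwise seen from above; starts at -0.15 to 0. An ordinary right-hand thread; it must stay as it is.
- small_grip (a point): Centre of the bar of the nut on the smaller disc, 77 mm above the bench; same nut, axes and sizes as large_grip.

How it is judged:
By the outcome, as a careful person would: the job done as asked, in the order asked, and still so for the second after the job is handed in, with the robot touching nothing.
It also fails if it takes over 32 s, if anything falls off the work surface, if the arm or the gripper's body presses on something with over 40 N, if the wrist force passes 120 N, or if a joint passes its speed limit or range.

## Working session

There is one attempt and no reset: what is moved stays moved. The work goes in short steps, Python scripts to look and compute and a shell command to move; the robot and the scene stay as the last step left them, time stands still between calls to the robot, and variables do not carry over. Pictures are saved under pics/ and viewed, and the job is handed in when it is done.

```bash
ls; mkdir -p pics; python3 - <<'E'
from station import bot
import cv2,numpy as np
o=bot.get_obs();print(o)
for n in("top","side"):
    p,d=bot.read_camera(n);np.savez(f"pics/{n}0.npz",p=p,d=d)
    cv2.imwrite(f"pics/{n}0.png",p[:,:,::-1])
    print(n,bot.camera_info(n))
    for th in("large_grip","small_grip"):
        print(th,[(r["score"],r["xy"]) for r in bot.landmark_of(n,th)])
E
```

```text
pics
{'t': 0.0, 'q': array([ 1.00391156,  0.47781875,  0.02238119,  1.55642595, -0.01148599,
        1.10927135, -0.08310429]), 'joint_vel': array([ 1.24286320e-03, -8.25102495e-04, -8.14781017e-04,  1.84182056e-03,
       -1.59084680e-03, -2.08954298e-04, -1.36373476e-05]), 'joint_torque': array([ 7.12628753e-04, -5.96447539e+01,  1.60817306e+00, -2.81197947e+01,
        1.24863055e-02,  9.34629614e-03, -3.25514415e-07]), 'eef_pos': array([ 0.29863909, -0.60470761,  0.23032477]), 'tool_rot': array([-8.51394523e-04,  9.73805825e-01,  2.27379440e-01, -2.83549790e-04]), 'contact_force': array([-0.27542793,  0.80399433,  0.62778628]), 'torque': array([-0.05059045,  0.00732029, -0.02718791]), 'gripper_width': 1.0048434523128495}
top {'fx': 546.8286975501466, 'fy': 546.8286975501466, 'cx': 272.64039857699976, 'cy': 212.83404220956763, 'world_from_camera': array([[ 2.56684320e-04,  9.95774789e-01, -9.18286609e-02,
         3.46304614e-01],
       [-9.99885816e-01, -1.13189301e-03, -1.50689939e-02,
         1.39706057e-02],
       [-1.51092645e-02,  9.18220435e-02,  9.95660797e-01,
         1.30104389e+00],
       [ 0.00000000e+00,  0.00000000e+00,  0.00000000e+00,
         1.00000000e+00]])}
large_grip [(0.72, [0.6246, 0.5412])]
small_grip [(0.5, [0.3298, 0.5083])]
side {'fx': 450.90926919671085, 'fy': 450.90926919671085, 'cx': 274.7022481150297, 'cy': 207.3791559585241, 'world_from_camera': array([[ 0.82838564,  0.22394145, -0.51344665,  0.00855916],
       [-0.5601535 ,  0.32740394, -0.76094331, -0.61841872],
       [-0.00230229,  0.91796344,  0.39665831,  0.45610669],
       [ 0.        ,  0.        ,  0.        ,  1.        ]])}
large_grip [(0.74, [0.5804, 0.6471])]
small_grip [(0.57, [0.4113, 0.4681])]
```

View pics/top0.png

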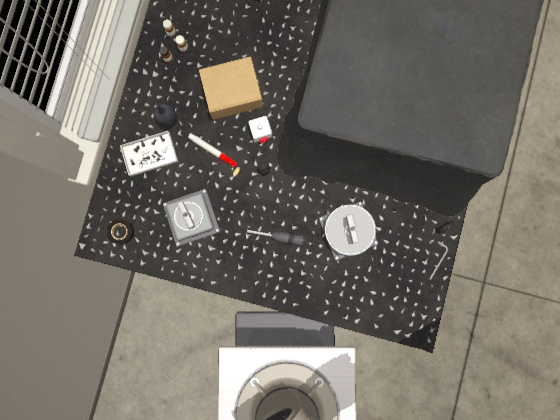

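View pics/side0.png

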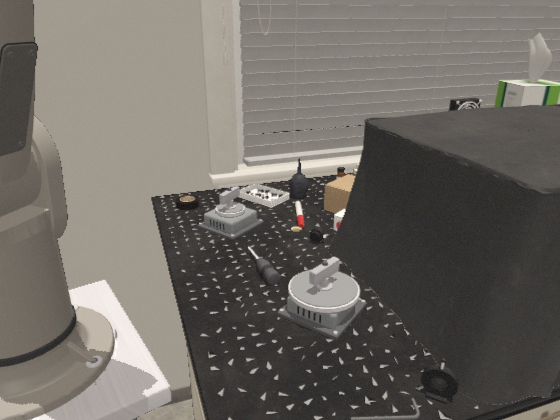

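```bash
cat > h.py <<'E'
import numpy as np
from station import bot
def W(n,d,us,vs):
    c=bot.camera_info(n);z=d[vs,us]
    P=np.stack([(us-c["cx"])/c["fx"]*z,-(vs-c["cy"])/c["fy"]*z,-z],-1)
    M=c["world_from_camera"];return P@M[:3,:3].T+M[:3,3]
def bar(n,f,lo=.079,hi=.1):
    d=np.load(f)["d"];vs,us=np.nonzero(d>0);P=W(n,d,us,vs);return P[(P[:,2]>lo)&(P[:,2]<hi)],us,vs,P
E
python3 - <<'E'
from h import *
import cv2
for n in("top","side"):
    B,us,vs,P=bar(n,f"pics/{n}0.npz",.072,.11)
    for c in((.62,.244),(.42,-.077)): pass
    m=np.zeros((420,560),np.uint8);k=(P[:,2]>.074)&(P[:,2]<.105);m[vs[k],us[k]]=1
    N,l,s,ce=cv2.connectedComponentsWithStats(m)
    for i in range(1,N):
        if s[i,4]<60 or s[i,4]>20000: continue
        v,u=np.nonzero(l==i);d=np.load(f"pics/{n}0.npz")["d"];Q=W(n,d,u,v)
        r=cv2.minAreaRect((Q[:,:2]*1000).astype(np.float32))
        print(n,s[i],Q.mean(0).round(4),np.median(Q[:,2]),r)
E
```

```text
top [ 46   0  41 129 787] [0.8059 0.514  0.0801] 0.0792555715289005 ((809.8240966796875, 513.6362915039062), (23.88660430908203, 313.8648376464844), 76.50878143310547)
top [122   0  14  18  75] [0.9403 0.3692 0.0757] 0.07552691551869306 ((939.3479614257812, 369.12255859375), (27.875991821289062, 45.361793518066406), 78.82112121582031)
top [114  23  17  12  63] [0.8904 0.3824 0.0793] 0.07575017734841571 ((889.1929931640625, 382.58251953125), (27.159313201904297, 37.635005950927734), 15.157134056091309)
top [115  44  10  18  60] [0.8345 0.39   0.0755] 0.07526628180636663 ((834.337158203125, 388.40240478515625), (41.37797546386719, 21.47500991821289), 2.5981006622314453)
top [ 89  50  29  52 219] [0.7827 0.4221 0.0816] 0.07618710998292921 ((773.67578125, 421.510009765625), (43.9698486328125, 129.04718017578125), 74.63279724121094)
top [ 286  102  188  105 1159] [ 0.5497 -0.1765  0.0894] 0.08925880361906358 ((550.7642822265625, -182.76966857910156), (448.12030029296875, 118.87474822998047), 60.79037857055664)
top [ 86 106  19  16  95] [0.6868 0.4418 0.0801] 0.07536594526153362 ((685.7196
[... 1131 characters left out ...]
6  20  16 180] [0.4494 0.22   0.0838] 0.08432703627604352 ((452.30023193359375, 223.55389404296875), (61.80142593383789, 15.572552680969238), 24.533615112304688)
side [ 342  206  218  146 4976] [ 0.5188 -0.3023  0.0895] 0.08951550868490113 ((527.2718505859375, -221.67697143554688), (428.7782287597656, 105.81492614746094), 88.27152252197266)
side [309 257  30  25 391] [ 0.4172 -0.151   0.0843] 0.0860069994416639 ((420.8846435546875, -147.64633178710938), (64.46368408203125, 14.695197105407715), 12.414970397949219)
side [   0  289   71   62 1576] [ 0.0182 -0.0593  0.0895] 0.08931232335170483 ((28.143421173095703, -47.65978240966797), (108.80696105957031, 28.94898223876953), 30.655853271484375)
```

The larger disc is at the right in the top view, with its bar at about (351,230). Two cameras put it at (0.4225, -0.146) with the bar about 13° from +x, and its size checks out at 64x15 mm. Next I'll check the dark box beside it for clearance.

```bash
python3 - <<'E'
from h import *
B,us,vs,P=bar("top","pics/top0.npz",-1,9)
for z0,z1 in((.1,.15),(.15,.2),(.2,.3),(.3,.4),(.4,.6),(.6,1.2)):
    k=(P[:,2]>z0)&(P[:,2]<z1)&(P[:,1]<.1)&(P[:,0]>.2);Q=P[k]
    if len(Q): 
        i=[Q[:,0].argmin(),Q[:,1].argmin(),Q[:,0].argmax(),Q[:,1].argmax()];print(z0,len(Q),Q[i].round(3).tolist())
# disc diameters
for c in((.4225,-.146),(.4525,.226)):
    k=(np.hypot(P[:,0]-c[0],P[:,1]-c[1])<.07)&(abs(P[:,2]-.048)<.004);Q=P[k];print(c,np.ptp(Q,0),(Q.max(0)+Q.min(0))/2)
B,us,vs,P=bar("side","pics/side0.npz",-1,9)
k=(P[:,0]>.25)&(P[:,0]<.5)&(P[:,1]<0)&(P[:,1]>-.7)&(P[:,2]>.1);Q=P[k]
print(len(Q));print(Q[::400].round(3).tolist())
E
```

```text
0.1 1926 [[0.48, -0.383, 0.103], [0.493, -0.407, 0.104], [0.876, -0.077, 0.106], [0.611, -0.004, 0.11]]
0.15 1772 [[0.494, -0.378, 0.153], [0.504, -0.402, 0.155], [0.766, -0.049, 0.153], [0.619, -0.01, 0.164]]
0.2 35141 [[0.505, -0.387, 0.203], [0.853, -0.495, 0.275], [0.86, -0.081, 0.271], [0.622, -0.015, 0.202]]
(0.4225, -0.146) [0.11279345 0.11278603 0.00788309] [ 0.42379457 -0.14338104  0.04794936]
(0.4525, 0.226) [0.06494415 0.06535703 0.0077004 ] [0.45717644 0.22857857 0.04787416]
2936
[[0.5, -0.374, 0.182], [0.494, -0.387, 0.164], [0.491, -0.375, 0.146], [0.495, -0.397, 0.147], [0.487, -0.381, 0.13], [0.49, -0.402, 0.131], [0.481, -0.383, 0.11], [0.484, -0.403, 0.107]]
```

```bash
python3 -m jog '[[[20,-23,0],[0,0,0],-1],[[32,-36,0],[0,0,0],-1],[[35,-40,0],[0,0,0],-1],[[35,-40,0],[0,0,0],-1],[[35,-40,0],[0,0,0],-1],[[35,-40,0],[0,0,0],-1],[[35,-40,0],[0,0,0],-1],[[35,-40,0],[0,0,0],-1],[[33,-36,0],[0,0,0],-1],[[20,-22.5,0],[0,0,6.4],-1],[[0,0,0],[0,0,6.5],-1],[[0,0,0],[0,0,0],-1]]' 60
python3 - <<'E'
from station import bot
from h import *
import cv2
o=bot.get_obs();print(o)
p,d=bot.read_camera("wrist");cv2.imwrite("pics/w1.png",p[:,:,::-1])
c=bot.camera_info("wrist");print(c)
from scipy.spatial.transform import Rotation as R
q=o["tool_rot"];T=np.eye(4);T[:3,:3]=R.from_quat(q[[1,2,3,0]]).as_matrix();T[:3,3]=o["eef_pos"];M=T@c["mount"]
v,u=np.nonzero(d>0);z=d[v,u];P=np.stack([(u-c["cx"])/c["fx"]*z,-(v-c["cy"])/c["fy"]*z,-z],-1)@M[:3,:3].T+M[:3,3]
k=(P[:,2]>.075)&(P[:,2]<.1)&(np.hypot(P[:,0]-.423,P[:,1]+.145)<.05);Q=P[k]
print(len(Q),Q.mean(0),np.median(Q[:,2]),cv2.minAreaRect((Q[:,:2]*1000).astype(np.float32)))
k=(abs(P[:,2]-.048)<.004)&(np.hypot(P[:,0]-.423,P[:,1]+.145)<.07);Q=P[k];print((Q.max(0)+Q.min(0))/2,np.ptp(Q,0))
print("x dir",np.degrees(np.arctan2(T[1,0],T[0,0])))
E
```

```text
t: 1.8
eef_pos: [0.4231, -0.145, 0.2314]
tool_rot: [0.0, 0.993, 0.117, 0.0]
contact_force: [-0.2, -0.2, 0.0]
gripper_width: 1.001
{'t': 1.8, 'q': array([ 0.41470601,  0.11181634, -0.24019943,  2.06090573,  0.03235015,
        0.97207119, -1.17775107]), 'joint_vel': array([ 0.0156125 ,  0.00278719,  0.00592373, -0.00143888,  0.00071587,
       -0.00047273,  0.05084782]), 'joint_torque': array([-6.31802939e-01, -3.35435951e+01, -8.06176811e-01, -2.59908092e+01,
       -3.80670244e-02, -7.86813791e-03, -6.48709126e-01]), 'eef_pos': array([ 0.42309949, -0.1449559 ,  0.2314178 ]), 'tool_rot': array([1.15781064e-04, 9.93085701e-01, 1.17391524e-01, 8.38840192e-05]), 'contact_force': array([-0.15552772, -0.22581646,  0.03956502]), 'torque': array([-0.0003489 , -0.02326613,  0.01982541]), 'gripper_width': 1.0008111350490427}
{'fx': 359.0682845430377, 'fy': 359.0682845430377, 'cx': 281.27711506620915, 'cy': 206.2933280548215, 'mount': array([[-1.84927376e-04,  9.51683829e-01,  3.07079559e-01,
         7.86522922e-02],
       [ 9.99999744e-01,  3.88325456e-04, -6.01263495e-04,
         1.50940236e-04],
       [-6.91459555e-04,  3.07079369e-01, -9.51683657e-01,
        -1.43215722e-01],
       [ 0.00000000e+00,  0.00000000e+00,  0.00000000e+00,
         1.00000000e+00]])}
1281 [ 0.42502426 -0.14633946  0.08940277] 0.08956171097305632 ((422.8135070800781, -147.12461853027344), (64.10395050048828, 13.921287536621094), 13.351752281188965)
[ 0.42277623 -0.14702019  0.04812839] [0.11514591 0.11541345 0.00772922]
x dir 13.483168689312969
```

View pics/w1.png

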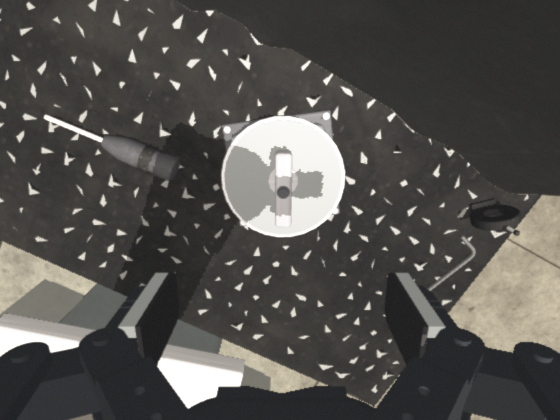

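The wrist view shows the large nut at about (283,190), with its bar in line with the fingers. Its centre measures (0.4228, -0.1471), at 13.35°, top at 0.0895. That agrees with the earlier values, so I'll descend and grip.

```bash
python3 -m jog '[[[0,1.5,30],[0,0,0],-1],[[0,0,45],[0,0,0],-1],[[0,0,45],[0,0,0],-1],[[0,0,30],[0,0,0],-1],[[0,0,15],[0,0,0],-1],[[0,0,6],[0,0,0],-1],[[0,0,0],[0,0,0],-1],[[0,0,0],[0,0,0],-1]]' 60
python3 -m jog '[[[0,0,0],[0,0,0],0.5],[[0,0,0],[0,0,0],1],[[0,0,0],[0,0,0],1],[[0,0,0],[0,0,0],1],[[0,0,0],[0,0,0],1],[[0,0,0],[0,0,0],1],[[0,0,0],[0,0,0],1]]' 60
python3 - <<'E'
from station import bot
import cv2
o=bot.get_obs();print(o["q"],o["contact_force"],o["torque"],o["eef_pos"])
p,d=bot.read_camera("side");cv2.imwrite("pics/s2.png",p[:,:,::-1])
E
```

```text
t: 2.85
eef_pos: [0.4242, -0.1469, 0.0612]
tool_rot: [0.0, 0.993, 0.117, 0.001]
contact_force: [-0.3, 0.2, 0.1]
gripper_width: 1.006
t: 3.72
eef_pos: [0.4234, -0.1464, 0.0604]
tool_rot: [-0.0, 0.993, 0.117, -0.0]
contact_force: [-1.6, 2.5, 4.7]
gripper_width: 0.153
[ 0.37186848  0.38280949 -0.20950443  2.20907798  0.14596993  0.56220407
 -1.28361529] [-1.5994308   2.52252775  4.65249214] [ 0.47328786  0.29011045 -0.08131485] [ 0.42339601 -0.14642764  0.06038928]
```

View pics/s2.png

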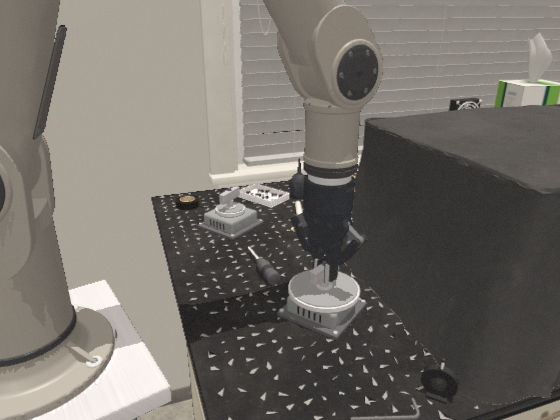

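The fingers hold the bar at about 13 mm opening. I'll start turning it clockwise (+z of the tool).

```bash
python3 -m jog '[[[0,0,0],[0,0,5],1],[[0,0,-0.2],[0,0,8],1],[[0,0,-0.2],[0,0,9],1],[[0,0,-0.2],[0,0,9],1],[[0,0,-0.1],[0,0,9],1],[[0,0,0],[0,0,0],1]]'
python3 - <<'E'
from station import bot
import numpy as np
from scipy.spatial.transform import Rotation as R
o=bot.get_obs();print(o["q"],o["contact_force"],o["torque"],o["eef_pos"])
T=R.from_quat(o["tool_rot"][[1,2,3,0]]).as_matrix();print(np.degrees(np.arctan2(T[1,0],T[0,0])))
E
```

```text
t: 4.53
eef_pos: [0.4233, -0.1467, 0.061]
tool_rot: [0.0, 0.973, -0.229, -0.0]
contact_force: [-1.6, 1.4, 4.0]
gripper_width: 0.153
[ 0.22303726  0.37395546 -0.03431902  2.21855129  0.02489374  0.54965888
 -1.86403863] [-1.63859999  1.35355808  3.99313545] [ 0.15044895  0.36567176 -0.1395617 ] [ 0.423298   -0.14672193  0.06103589]
-26.53364871952508
```

```bash
python3 -m jog '[[[0,0,0],[0,0,6],1],[[0,0,-0.2],[0,0,9],1],[[0,0,-0.2],[0,0,9],1],[[0,0,-0.2],[0,0,9],1],[[0,0,-0.2],[0,0,9],1],[[0,0,0],[0,0,8.2],1],[[0,0,0],[0,0,0],1],[[0,0,0],[0,0,0],1]]'
python3 - <<'E'
from station import bot
import numpy as np
from scipy.spatial.transform import Rotation as R
o=bot.get_obs();print(o["q"],o["contact_force"],o["torque"],o["eef_pos"])
T=R.from_quat(o["tool_rot"][[1,2,3,0]]).as_matrix();print(np.degrees(np.arctan2(T[1,0],T[0,0])))
E
```

```text
t: 5.52
eef_pos: [0.423, -0.1469, 0.0618]
tool_rot: [0.0, 0.785, -0.62, -0.0]
contact_force: [-2.7, -0.6, 6.4]
gripper_width: 0.149
[ 0.03512939  0.37667597  0.1892934   2.23061199 -0.13319578  0.54510397
 -2.58252083] [-2.67949985 -0.62465755  6.35496183] [ 0.07328088  0.57227279 -0.07341456] [ 0.42295671 -0.14694447  0.06183339]
-76.62071368736815
```

Turned by 90°. Now I'll open, back straight out and look.

```bash
python3 -m jog '[[[0,0,0],[0,0,0],0],[[0,0,0],[0,0,0],-1],[[0,0,0],[0,0,0],-1],[[0,0,0],[0,0,0],-1],[[0,0,0],[0,0,0],-1],[[0,0,0],[0,0,0],-1],[[0,0,-20],[0,0,0],-1],[[0,0,-45],[0,0,0],-1],[[0,0,-50],[0,0,0],-1],[[0,0,-40],[0,0,0],-1],[[0,0,0],[0,0,0],-1],[[0,0,0],[0,0,0],-1]]'
python3 - <<'E'
from station import bot
from h import *
import cv2
from scipy.spatial.transform import Rotation as R
o=bot.get_obs();print(o["t"],o["eef_pos"],o["contact_force"],o["gripper_width"])
p,d=bot.read_camera("wrist");cv2.imwrite("pics/w3.png",p[:,:,::-1])
c=bot.camera_info("wrist");q=o["tool_rot"];T=np.eye(4);T[:3,:3]=R.from_quat(q[[1,2,3,0]]).as_matrix();T[:3,3]=o["eef_pos"];M=T@c["mount"]
v,u=np.nonzero(d>0);z=d[v,u];P=np.stack([(u-c["cx"])/c["fx"]*z,-(v-c["cy"])/c["fy"]*z,-z],-1)@M[:3,:3].T+M[:3,3]
k=(P[:,2]>.075)&(P[:,2]<.1)&(np.hypot(P[:,0]-.423,P[:,1]+.145)<.05);Q=P[k]
print(np.median(Q[:,2]),cv2.minAreaRect((Q[:,:2]*1000).astype(np.float32)))
p,d=bot.read_camera("side");np.savez("pics/side3.npz",p=p,d=d);cv2.imwrite("pics/s3.png",p[:,:,::-1])
p,d=bot.read_camera("top");np.savez("pics/top3.npz",p=p,d=d)
for n in("side","top"):
  for f in("0","3"):
    P=bar(n,f"pics/{n}{f}.npz")[3];k=(P[:,2]>.074)&(P[:,2]<.1)&(np.hypot(P[:,0]-.455,P[:,1]-.225)<.05);Q=P[k]
    if len(Q)>10: print("small",n,f,cv2.minAreaRect((Q[:,:2]*1000).astype(np.float32)))
    k=(P[:,2]>.074)&(P[:,2]<.1)&(np.hypot(P[:,0]-.423,P[:,1]+.145)<.05);Q=P[k]
    if len(Q)>10: print("large",n,f,cv2.minAreaRect((Q[:,:2]*1000).astype(np.float32)))
E
```

```text
t: 7.02
eef_pos: [0.4229, -0.1464, 0.2162]
tool_rot: [0.0, 0.784, -0.621, -0.0]
contact_force: [0.8, -0.2, -0.2]
gripper_width: 1.002
7.025 [ 0.42289929 -0.14644637  0.21619424] [ 0.81363389 -0.21646053 -0.22238022] 1.0023706921817837
0.09090950905744105 ((422.7554016113281, -147.25201416015625), (13.761519432067871, 63.140079498291016), 13.129405975341797)
small side 0 ((452.30023193359375, 223.55389404296875), (61.80142593383789, 15.572552680969238), 24.533615112304688)
large side 0 ((420.8846435546875, -147.64633178710938), (64.46368408203125, 14.695197105407715), 12.414970397949219)
small side 3 ((452.8983154296875, 223.46534729003906), (63.4144401550293, 16.2465877532959), 23.955930709838867)
large side 3 ((420.9874572753906, -147.89283752441406), (15.511116027832031, 64.01182556152344), 14.240409851074219)
small top 0 ((456.3385925292969, 228.52734375), (63.966514587402344, 14.761373519897461), 25.8330020904541)
large top 0 ((424.50592041015625, -144.03256225585938), (63.58103942871094, 14.859779357910156), 14.056482315063477)
small top 3 ((456.4482116699219, 228.7823944091797), (64.83706665039062, 14.655972480773926), 26.706314086914062)
large top 3 ((421.10223388671875, -129.1975555419922), (13.926576614379883, 33.64555740356445), 13.178038597106934)
```

View pics/w3.png

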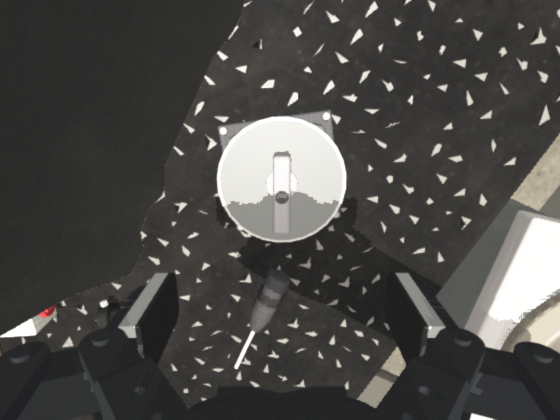

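View pics/s3.png

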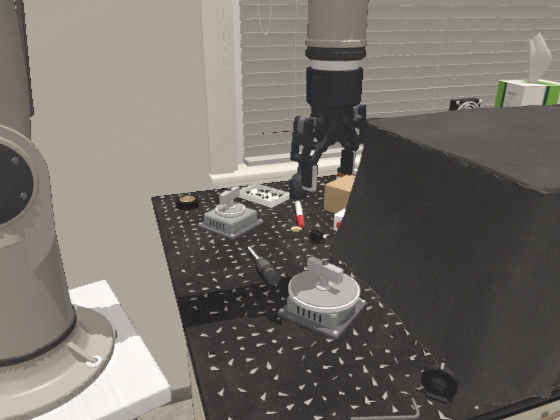

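The bar on the larger disc (wrist view, about (282,195)) has turned a quarter clockwise, and its top rose from 0.0896 to 0.0909, which fits 1.5 mm of loosening. The gripper is open and about 14 cm clear, and the small nut hasn't moved.

```bash
python3 -c "
from station import bot
print(bot.hand_in())"
```

```text
the job is handed in; nothing more can be done
None
```

I gripped the T-bar nut on the larger disc, turned it about 90° clockwise (the loosening direction for its left-hand thread), let go, backed off upward and handed the job in at about 7 s.

- **Large nut:** the wrist camera shows its bar went from 13.4° to -76.9°, about 90° clockwise. Its top rose about 1.35 mm; 1.5 mm is expected for a quarter turn. The side camera gives about 88°.
- **Top camera:** its last view of the large nut was partly blocked by the arm, so that bar's centre and length from it are unusable. The angle it gave still agreed.
- **Small nut:** unchanged within about 1°, which is measurement noise (side camera 24.5° to 24.0°, top camera 25.8° to 26.7°).
- **Robot:** the gripper is open with the finger tips about 0.12 m above the bar. The readings between moves showed no force above about 8 N.

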